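# Half-turn the lantern's light cap and hold it for the test

### The job

Fit the loose light cap into the bayonet mouth of the lantern lamp: lower it, lugs through the gaps, until you feel it sit fully home, then turn it clockwise (seen from above) to the halfway dot, short of the lock click, never into the click. The cap is sprung and turns back if let go, so finish while still gripping it there, steady at the halfway dot, so that I can check the test light. Leave the other things on the desk alone.

Things in the scene. Friction and masses are not known exactly. Their poses are not given: they have to be found in the camera images.
- cap: Loose aluminium light cap, about 0.25 kg, standing upright on the desk. Origin: centre of its underside; z up its axis. White plug 52 mm across, 0 to 22 mm high (tapered to 48 mm at its foot), then a flange 74 mm across to 28 mm, then a grip bar. Half a turn about z changes nothing.
- cap_grip (a point): Middle of the cap's grip bar, on its axis, 43 mm above its underside. The flat-sided bar is 50 mm long along the cap's x, 16 mm wide along its y, 28 to 58 mm above the underside; pinch it across its width.
- cap_lug (a point): Outer end of one of the two square lugs that stand out of the plug at the cap's +x and -x, in line with the bar, to 34 mm from the axis, 10 mm wide, 4.5 to 12.5 mm above the underside. A dark line on the flange lies over each.
- lamp: Lantern lamp, dark steel drum with a white band, fixed to the desk. Origin: centre of its underside; z up, x through its entry gaps. Foot 120 mm across, drum 104 mm, rim 83 mm high. Seated, the cap's origin is 58 mm above the lamp's and its bar lies along the lamp's x, with about 10 degrees of play each way. From there it can turn only clockwise seen from above.
- lamp_mouth (a point): Centre of the bayonet mouth, 80 mm above the desk, level with the top of the aluminium ledge on which the cap's flange comes to lie. The ledge is 8 mm thick, 3 mm below the rim, in a recess 82 mm across; its round mouth is 58 mm across, with a gap at least 17 mm wide at the lamp's +x and at its -x for the lugs, reaching 41 mm from the axis.
- lamp_half (a point): The halfway dot, 7 mm wide, on the rim 46.5 mm from the axis, 40 degrees clockwise of the lamp's +x; another lies on the far side of the mouth. At halfway the bar points at the dots. After the play a return spring pushes back, about 0.06 N m at first, 0.16 N m here.
- lamp_lock (a point): Two parallel bars on the rim, 46.5 mm from the axis, 80 degrees clockwise of the lamp's +x, another pair on the far side of the mouth, mark the lock. A sprung catch is felt from about 50 degrees and clicks in as the lock is reached. (A single radial bar on the rim marks each entry gap, 0 degrees.)
- mug: White mug, 80 mm across, 85 mm high, a bystander. Origin: centre of its underside.
- book: Grey book lying flat, 150 x 210 x 25 mm, a bystander. Origin: centre of its underside.
- pen_cup: Terracotta pen cup, 72 mm across, 95 mm high, a bystander. Origin: centre of its underside.
- link: Dark ornamental oval link lying flat, 72 x 100 x 16 mm, a bystander. Origin: centre of its underside.
Things that resemble listed ones, but are neither listed nor needed, are in the scene too. Several things look just like the cap: the one meant starts nearest to the robot's base.

How it is judged:
By the outcome, as a careful person would: the job done as asked, in the order asked, and still so for the second after the job is handed in, while the arm keeps its last pose, push and grip.
It also fails if it takes over 51 s, if anything falls off the work surface, if the arm or the gripper's body presses on something with over 40 N, if the wrist force passes 120 N, or if a joint passes its speed limit or range.

### The arm

A 7-joint arm with a two-finger parallel gripper is mounted at the origin on the work surface. World frame = base frame: x ahead of the robot, y to its left, z up, the work surface at z = 0. Lengths are in m, angles in rad, forces in N, time in s.
With the tool pointing down it reaches from about 0.425 to 0.925 m from the base axis. Payload 6.8 kg.
Tool frame: the origin (TCP) lies at the very end of the fingers, on their centre line; the grasp point (between the pads) lies 19 mm behind it; z points along the fingers, y is the line along which they close (so a half turn about z gives the same grasp; the last joint's range is limited). The gripper opens to 85 mm and grips with 20 to 120 N. Pads are 22 mm wide; open, the fingers measure 114 mm over their backs; the gripper's body (76 mm by 85 mm) begins 54 mm behind the grasp point. The pads swing forward as they close: fully open they stand 13 mm farther back than shut.
Start: joints at [-1.398, 0.477, 0.022, 1.555, -0.011, 1.109, -0.083], TCP at [0.187, 0.649, 0.231] pointing down, gripper open.
Joint ranges: [-2.96, 2.96], [-0.34, 2.1], [-1.41, 1.46], [0.24, 2.44], [-1.37, 4.51], [0.17, 1.92], [-2.96, 2.96]. Speed limits (rad/s): [2.39, 2.39, 3.14, 3.14, 3.14, 3.14, 3.14].

### API

Orientations are given as a unit quaternion [w, x, y, z].
In Python, from station import bot gives the robot as it stands. The module is installed in compiled form; this text tells all that it offers.
- The arm moves only by the shell command python3 -m jog 'ROWS' [OPENING] [FORCE]. ROWS is JSON, a list of rows, each a list of 4 numbers: the shift along the tool's x, y, z in cm, then the turn about the tool's z in rad. In form: [[x, y, z, spin], ...]. A call has 1 to 20 rows; each row is the pose to reach, as a shift and turn from the pose commanded when the call began, along the tool's axes at that moment; what a row does not reach only later rows make up. A row lasts 1/12 s, in which the tool goes at most 41.7 mm and 7.16 degrees, less where a joint would pass 70% of its speed; a pose out of reach is approached as far as the arm can. A call with a gripper value outside its range is refused whole. OPENING is the closure, from -1 (fully open) to 1 (shut), set as the call begins (- or left out, the last holds). The fingers move at their own pace and stop on an object; FORCE is the grip in N (left out, the last holds). Time passes only in rows, so rows that repeat a pose let the fingers close. It gives the time, the measured TCP pose, the force, the opening and the grip force at its end, in the units of the state.
- bot.get_obs(): the state, without advancing time (a new reading comes with each control period).
- bot.read_camera(name): name is "side" or "top"; returns a dict with "pixels" (400x640x3 uint8, red, green, blue), "depth" (400x640 float32, m along the optical axis (not along the pixel's ray), 0 where there is no reading), "fovy" (degrees; the focal length in pixels is half the picture's height over the tangent of half this angle, whatever the lens; pixels are square), "cx", "cy" (the principal point, pixels), "pose" (4x4, takes a point from camera to world coordinates). Camera axes: x right, y down, z forward; pixel columns grow to the right and rows downward; lengths in m; the calibration is good to about 2 mm. A picture is of the moment at which its call begins.
- bot.hand_in(): hands the job in; it is judged then, once.
The state is a dict: "t": time; "q": joint angles; "joint_vel": joint speeds; "joint_torque": joint torques, N m; "eef_pos": TCP position; "tool_rot": TCP orientation; "contact_force": force on the tool from outside, world axes, zero at the start; "torque": the same for the moment, N m; "gripper_width": opening from 0.0 (shut) to 1.0 (fully open); "grasp_force": force on a finger pad.
Only numpy, scipy, OpenCV 4.12 (cv2) and the standard library are available. Lean on these libraries where they do the work, as an engineer would, in place of code of your own. Each camera call takes 0.05 s, during which the arm holds its last target. There are 200 camera calls.

## Working session

There is one attempt and no reset: what is moved stays moved. The work goes in short steps, Python scripts to look and compute and a shell command to move; the robot and the scene stay as the last step left them, time stands still between calls to the robot, and variables do not carry over. Pictures are saved under pics/ and viewed, at most 10 in all, crops included, and the job is handed in when it is done.

```bash
mkdir -p pics
cat > h.py <<'E'
import numpy as np, cv2
from station import bot
def cam(n):
    c=bot.read_camera(n); np.savez(f'{n}.npz',**c); return c
def load(n): return dict(np.load(f'{n}.npz'))
def cloud(c):
    f=200/np.tan(np.radians(float(c['fovy']))/2); d=c['depth']
    v,u=np.mgrid[:400,:640]
    p=np.stack([(u-c['cx'])/f*d,(v-c['cy'])/f*d,d],-1)
    return p@c['pose'][:3,:3].T+c['pose'][:3,3]
def save(im,n,s=1):
    cv2.imwrite(n,cv2.resize(im[...,::-1],None,fx=s,fy=s,interpolation=cv2.INTER_CUBIC))
E
python3 - <<'E'
from h import *
for n in('top','side'):
    c=cam(n); save(c['pixels'],f'pics/{n}1.png',1.25); print(n,c['fovy'],c['cx'],c['cy'],c['pose'].round(3).tolist())
print(bot.get_obs())
E
```

```text
top 57.387108021172565 322.5990767198827 195.49161353673983 [[0.007, -0.991, 0.132, 0.501], [-1.0, -0.008, -0.009, 0.017], [0.01, -0.132, -0.991, 0.975], [0.0, 0.0, 0.0, 1.0]]
side 49.154335031828886 319.3615777889683 199.36618839465012 [[0.96, -0.153, 0.234, 0.388], [-0.28, -0.534, 0.798, -0.863], [0.003, -0.832, -0.555, 0.674], [0.0, 0.0, 0.0, 1.0]]
{'t': 0.1, 'q': array([-1.39813528,  0.47772855,  0.02231761,  1.55633907, -0.01154816,
        1.1092915 , -0.08309095]), 'joint_vel': array([-2.46901542e-04, -3.20512078e-03, -5.46449630e-04, -3.87714104e-03,
       -1.10116749e-05,  1.00479113e-03, -5.58502021e-04]), 'joint_torque': array([ 4.46467791e-03, -5.97756958e+01,  1.61330022e+00, -2.81950629e+01,
        1.27471896e-02,  5.05972712e-03, -6.64154598e-06]), 'eef_pos': array([0.18686895, 0.6480685 , 0.23042069]), 'tool_rot': array([-8.25393839e-05,  1.39905017e-01,  9.90164589e-01, -8.15862620e-04]), 'contact_force': array([0.97784146, 0.51140538, 1.13785252]), 'torque': array([ 0.0166741 ,  0.05910903, -0.01650803]), 'grasp_force': 0.0, 'gripper_width': 1.0014557039109948}
```

View pics/top1.png

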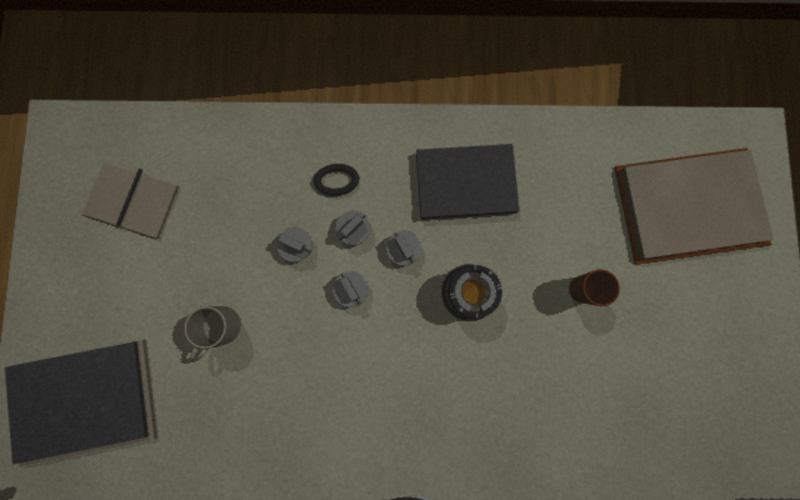

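View pics/side1.png

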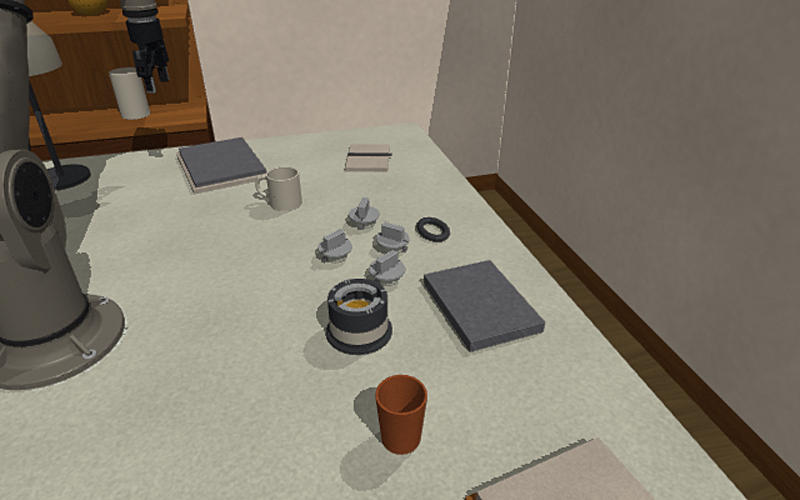

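The top view shows four cap-like things (800-px scale) at (294,245), (351,229), (402,248) and (349,289), with the lamp at (472,292). The one at (349,289) is lowest in the picture, so it looks nearest the base. I'll check that with distances and a crop.

Run:
```python
from h import *
c=load('top'); P=cloud(c)
for u,v in((294,245),(351,229),(402,248),(349,289)):
    u,v=int(u/1.25),int(v/1.25)
    w=P[v-22:v+22,u-22:u+22].reshape(-1,3)
    fl=w[(w[:,2]>.022)&(w[:,2]<.034)]; b=w[(w[:,2]>.05)&(w[:,2]<.066)]
    # keep near the patch centre
    m=np.median(b,0)[:2]; b=b[np.hypot(*(b[:,:2]-m).T)<.032]
    r=cv2.minAreaRect((b[:,:2]*1000).astype(np.float32))
    e=np.linalg.eigh(np.cov(b[:,:2].T))[1][:,1]
    print(u,v,'bar',r,np.degrees(np.arctan2(e[1],e[0])).round(1),b.mean(0).round(4),len(b),'dist',np.hypot(*m).round(3),'flmid',((fl.max(0)+fl.min(0))/2).round(4))
u,v=378,234
w=P[v-35:v+35,u-35:u+35].reshape(-1,3); rim=w[(w[:,2]>.0775)&(w[:,2]<.09)]
def fit(p):
    (x,y),(a,b),t=cv2.fitEllipse(cv2.convexHull((p[:,:2]*1e4).astype(np.float32))); return x/1e4,y/1e4,a/1e4,b/1e4
print('rim',fit(rim),np.median(rim[:,2]),len(rim))
im=c['pixels'].astype(float)*1.8
im=np.clip(im,0,255).astype(np.uint8)
A=cv2.resize(im[200:268,340:418],(624,544),interpolation=cv2.INTER_CUBIC)
save(A,'pics/lamp.png')
save(im[165:265,210:350],'pics/caps.png',5)
```

```text
235 196 bar ((625.8299560546875, 238.1280059814453), (49.90104675292969, 15.810562133789062), 65.488037109375) 66.3 [0.6252 0.2369 0.0571] 123 dist 0.668 flmid [0.6255 0.239  0.0274]
280 183 bar ((661.4932861328125, 115.89315795898438), (14.68323040008545, 48.972618103027344), 46.61577606201172) 136.0 [0.6614 0.1158 0.0568] 125 dist 0.672 flmid [0.6619 0.1168 0.0277]
321 198 bar ((619.5917358398438, 8.80390739440918), (49.01192092895508, 15.833577156066895), 31.093772888183594) -149.4 [0.6194 0.009  0.0569] 123 dist 0.619 flmid [0.6192 0.0089 0.027 ]
279 231 bar ((533.512939453125, 118.55842590332031), (49.74462127685547, 15.55569076538086), 30.85124397277832) -148.6 [0.5333 0.1183 0.0567] 130 dist 0.545 flmid [0.5337 0.1183 0.0276]
rim (0.52935439453125, -0.13169385986328125, 0.10258427734375, 0.103508935546875) 0.08115547736515205 841
```

View pics/lamp.png

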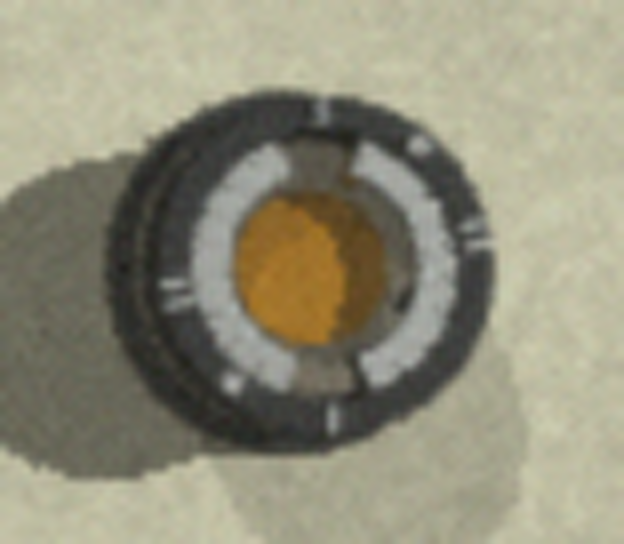

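View pics/caps.png

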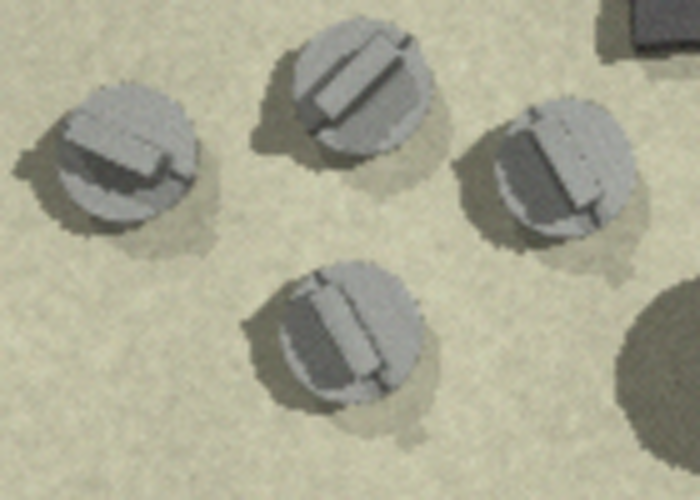

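The crop confirms the choice: the cap nearest the base is the lower one at (350,330) in the crop, 0.545 m away against 0.62 m or more for the others. Lamp crop: entry bars at (321,110) and (333,418), dots at (420,146) and (232,383), lock pairs at (475,233) and (175,292). Next I'll compute the lamp centre and angle, and the tool's pose.

```bash
cat >> h.py <<'E'
from scipy.spatial.transform import Rotation as R
def plane(c,u,v,z):
    f=200/np.tan(np.radians(float(c['fovy']))/2)
    d=c['pose'][:3,:3]@[(u-c['cx'])/f,(v-c['cy'])/f,1]; o=c['pose'][:3,3]
    return (o+d*(z-o[2])/d[2])[:2]
def tool():
    o=bot.get_obs(); w,x,y,z=o['tool_rot']; return o['eef_pos'],R.from_quat([x,y,z,w]).as_matrix(),o
def want(p,ang):
    """shift in tool axes (cm) to TCP p, spin to bring tool y to world angle ang (deg, mod 180)"""
    e,M,o=tool(); s=M.T@(np.array(p)-e)*100
    a=np.degrees(np.arctan2(M[1,1],M[0,1])); d=(ang-a+90)%180-90
    print('eef',e.round(4),'tilt',M[:,2].round(3),'yaw_y',a.round(1),'shift cm',s.round(2),'spin rad',np.radians(-d).round(3),'q7',o['q'][6].round(2),'t',o['t'],'F',o['contact_force'].round(1),'T',o['torque'].round(2))
E
python3 - <<'E'
from h import *
c=load('top')
m=[(321,110),(333,418),(420,146),(232,383),(475,233),(175,292)]
p=np.array([plane(c,340+(a+.5)/8-.5,200+(b+.5)/8-.5,.083) for a,b in m])
print(p.round(4)); print('centre',[((p[i]+p[i+1])/2).round(4) for i in(0,2,4)])
for i,off in((0,0),(2,40),(4,80)):
    d=p[i]-p[i+1]; print(np.hypot(*d)/2,np.degrees(np.arctan2(d[1],d[0]))+off)
# ledge: mouth check via depth
P=cloud(c); w=P[200:268,340:418].reshape(-1,3); 
print(np.histogram(w[:,2],bins=np.arange(0,.1,.005)))
want([.5335,.1183,.2],121)
E
```

```text
[[ 0.5764 -0.131 ]
 [ 0.4832 -0.1334]
 [ 0.5656 -0.1612]
 [ 0.4934 -0.1029]
 [ 0.5392 -0.1775]
 [ 0.5207 -0.0858]]
centre [array([ 0.5298, -0.1322]), array([ 0.5295, -0.1321]), array([ 0.5299, -0.1317])]
0.04666072478242567 1.424179816433979
0.04640723475648174 1.0613370459154012
0.04677680878881066 1.4068380079675933
(array([1139,  183,   10,    2,   10,    4,    6,   12,  176,   43,  242,
         73,   10,   13,   25,  308,  560,   23,    0]), array([0.   , 0.005, 0.01 , 0.015, 0.02 , 0.025, 0.03 , 0.035, 0.04 ,
       0.045, 0.05 , 0.055, 0.06 , 0.065, 0.07 , 0.075, 0.08 , 0.085,
       0.09 , 0.095]))
eef [0.1869 0.6481 0.2304] tilt [-0.    -0.002 -1.   ] yaw_y 73.9 shift cm [-47.98 -41.29   3.11] spin rad -0.822 q7 -0.08 t 0.1 F [1.  0.5 1.1] T [ 0.02  0.06 -0.02]
```

```bash
python3 -m jog '[[-2.5,-2.2,0.2,-0.04],[-5,-4.3,0.4,-0.08],[-8,-6.9,0.6,-0.13],[-11,-9.5,0.8,-0.18],[-14,-12,1,-0.23],[-17,-14.6,1.2,-0.28],[-20,-17.2,1.4,-0.33],[-23,-19.8,1.6,-0.38],[-26,-22.4,1.8,-0.43],[-29,-25,2,-0.48],[-32,-27.5,2.2,-0.53],[-35,-30.1,2.4,-0.58],[-38,-32.7,2.6,-0.63],[-41,-35.3,2.8,-0.69],[-44,-37.9,3,-0.75],[-46,-39.6,3,-0.79],[-48,-41.3,3,-0.82],[-48,-41.3,3,-0.82],[-48,-41.3,3,-0.82],[-48,-41.3,3,-0.82]]' -0.3
python3 -c "
from h import *
want([.5335,.1183,.033],121)"
```

```text
t: 1.77
eef_pos: [0.5332, 0.1193, 0.201]
tool_rot: [-0.0, -0.266, 0.964, 0.0]
contact_force: [0.7, 1.0, -0.1]
gripper_width: 0.654
grasp_force: 0.0
eef [0.5332 0.1193 0.201 ] tilt [-0.001  0.    -1.   ] yaw_y 120.9 shift cm [ 0.02 -0.11 16.8 ] spin rad -0.002 q7 1.82 t 1.7667 F [ 0.7  1.  -0.1] T [-0.02 -0.01  0.01]
```

```bash
python3 -m jog '[[0,-0.1,2,0],[0,-0.1,4.5,0],[0,-0.1,7.5,0],[0,-0.1,10.5,0],[0,-0.1,13,0],[0,-0.1,15,0],[0,-0.1,16,0],[0,-0.1,16.5,0],[0,-0.1,16.8,0],[0,-0.1,16.8,0],[0,-0.1,16.8,0]]'
python3 -c "
from h import *
want([.5335,.1183,.033],121)
c=cam('side');save(c['pixels'][150:250,200:380],'pics/s2.png',4)"
```

```text
t: 2.68
eef_pos: [0.5351, 0.1184, 0.0343]
tool_rot: [0.001, -0.266, 0.964, 0.0]
contact_force: [0.4, -0.9, 0.5]
gripper_width: 0.652
grasp_force: 0.0
eef [0.5351 0.1184 0.0343] tilt [ 0.002  0.001 -1.   ] yaw_y 120.9 shift cm [0.14 0.07 0.13] spin rad -0.002 q7 1.87 t 2.6833 F [ 0.4 -0.9  0.5] T [-0.01 -0.02 -0.01]
```

View pics/s2.png

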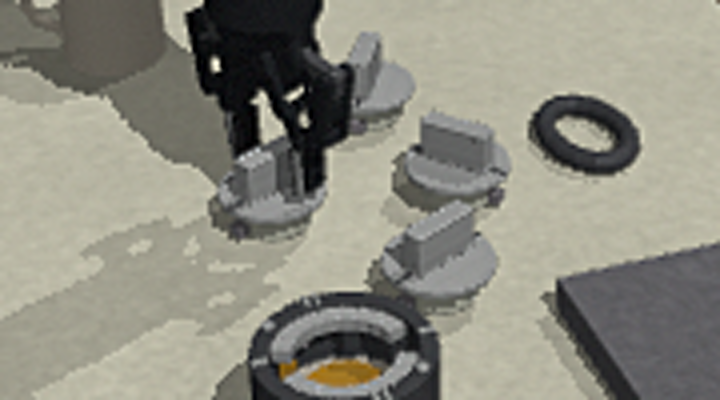

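The fingers straddle the bar of the right cap, at about (265,180) in the crop. Closing now.

```bash
python3 -m jog '[[0.1,0.05,0.1,0],[0.1,0.05,0.1,0],[0.1,0.05,0.1,0],[0.1,0.05,0.1,0],[0.1,0.05,0.1,0],[0.1,0.05,0.1,0],[0.1,0.05,0.1,0],[0.1,0.05,0.1,0],[0.1,0.05,0.1,0],[0.1,0.05,0.1,0]]' 1 80
python3 -c "
from h import *
want([.5335,.1183,.033],121)"
```

```text
t: 3.57
eef_pos: [0.5335, 0.118, 0.0329]
tool_rot: [0.0, -0.266, 0.964, 0.0]
contact_force: [-1.3, 0.4, 6.4]
gripper_width: 0.168
grasp_force: 78.9
eef [0.5335 0.118  0.0329] tilt [ 0.001  0.    -1.   ] yaw_y 120.9 shift cm [-0.01  0.03 -0.01] spin rad -0.002 q7 1.86 t 3.5667 F [-1.3  0.4  6.4] T [-0.04  0.3   0.05]
```

```bash
python3 -m jog '[[0,0,-1,0],[0,0,-3,0],[0,0,-6,0],[0,0,-9,0],[0,0,-11.5,0],[0,0,-13,0],[0,0,-13,0],[0,0,-13,0]]'
python3 -c "
from h import *
want([.5297,-.132,.15],91.3)"
```

```text
t: 4.23
eef_pos: [0.5333, 0.1178, 0.1628]
tool_rot: [0.001, -0.266, 0.964, 0.0]
contact_force: [-0.0, -0.6, -2.3]
gripper_width: 0.17
grasp_force: 78.1
eef [0.5333 0.1178 0.1628] tilt [ 0.001  0.001 -1.   ] yaw_y 120.9 shift cm [ 13.13 -21.25   1.26] spin rad 0.516 q7 1.84 t 4.2333 F [-0.  -0.6 -2.3] T [-0.01 -0.04  0.04]
```

Cap held (weight −2.3 N). Moving over the lamp; cap underside then at z ≈ 0.13.

```bash
python3 -m jog '[[0.8,-1.3,0,0.03],[2,-3.2,0,0.08],[3.5,-5.7,0,0.14],[5,-8.1,0,0.2],[6.5,-10.5,0,0.26],[8,-13,0,0.32],[9.5,-15.4,0,0.38],[11,-17.8,0,0.44],[12.3,-19.9,0,0.49],[13.1,-21.2,0,0.516],[13.1,-21.2,0,0.516],[13.1,-21.2,0,0.516],[13.1,-21.2,0,0.516]]'
python3 -c "
from h import *
want([.5297,-.132,.12],91.3)
c=cam('side');save(c['pixels'][130:290,220:360],'pics/s3.png',4.2/1.2)
c=cam('top');save(np.clip(c['pixels']*1.8,0,255).astype(np.uint8)[170:270,330:430],'pics/t3.png',6)"
```

```text
t: 5.32
eef_pos: [0.5291, -0.1307, 0.1616]
tool_rot: [-0.001, -0.012, 1.0, 0.0]
contact_force: [-0.4, 0.1, -2.3]
gripper_width: 0.17
grasp_force: 78.2
eef [ 0.5291 -0.1307  0.1616] tilt [-0.001  0.001 -1.   ] yaw_y 91.4 shift cm [-0.06 -0.13  4.16] spin rad 0.001 q7 1.87 t 5.3167 F [-0.4  0.1 -2.3] T [0.04 0.   0.02]
```

View pics/s3.png

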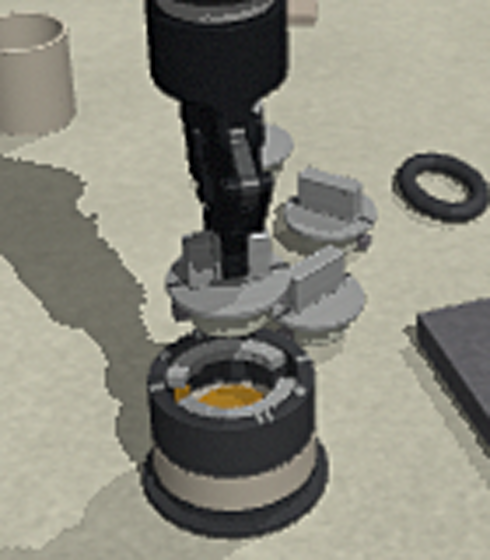

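The side view shows the cap level in the grip at (228,280), with the lamp mouth below it at (235,375). I'll measure the cap-to-lamp offset with this same camera.

Run:
```python
from h import *
from scipy.optimize import least_squares
c=load('side'); P=cloud(c)
def circ(p,r,loss='soft_l1'):
    h=cv2.convexHull((p[:,:2]*1e4).astype(np.float32))[:,0]/1e4
    s=least_squares(lambda q:np.hypot(*(h-q[:2]).T)-(q[2] if r is None else r),[*h.mean(0),.05],loss=loss,f_scale=.0007)
    return s.x.round(4),len(h),np.abs(s.fun).mean().round(4)
w=P[130:290,220:360].reshape(-1,3)
near=np.hypot(w[:,0]-.53,w[:,1]+.132)<.056
print(np.histogram(w[near][:,2],bins=np.arange(.07,.19,.004)))
rim=w[near&(w[:,2]>.079)&(w[:,2]<.09)]; print('rim',circ(rim,.052),circ(rim,None))
fl=w[near&(w[:,2]>.149)&(w[:,2]<.161)&(np.hypot(w[:,0]-.53,w[:,1]+.131)<.045)]; print('flange',circ(fl,.037),circ(fl,None),np.median(fl[:,2]))
b=w[near&(w[:,2]>.180)&(w[:,2]<.19)];print('bar?',b.mean(0) if len(b) else 0,len(b))
# top-cam rim fit same way, for comparison
t=load('top');Q=cloud(t)[200:268,340:418].reshape(-1,3)
```

```text
(array([117, 200, 502, 123,   0,   0,   0,   0,   0,   0,   0,   0,   0,
         1,  16,  35,  42,  28,   1,   6,  84, 288,  33,  31,  35,  40,
        41,  45,  61]), array([0.07 , 0.074, 0.078, 0.082, 0.086, 0.09 , 0.094, 0.098, 0.102,
       0.106, 0.11 , 0.114, 0.118, 0.122, 0.126, 0.13 , 0.134, 0.138,
       0.142, 0.146, 0.15 , 0.154, 0.158, 0.162, 0.166, 0.17 , 0.174,
       0.178, 0.182, 0.186]))
rim (array([ 0.5277, -0.1324,  0.05  ]), 36, np.float64(0.0007)) (array([ 0.5276, -0.1326,  0.0514]), 36, np.float64(0.0005))
flange (array([ 0.5284, -0.132 ,  0.05  ]), 25, np.float64(0.0004)) (array([ 0.5284, -0.1324,  0.0365]), 25, np.float64(0.0003)) 0.15500139804992508
bar? [ 0.52373567 -0.13991796  0.18451751] 125
```

View pics/t3.png

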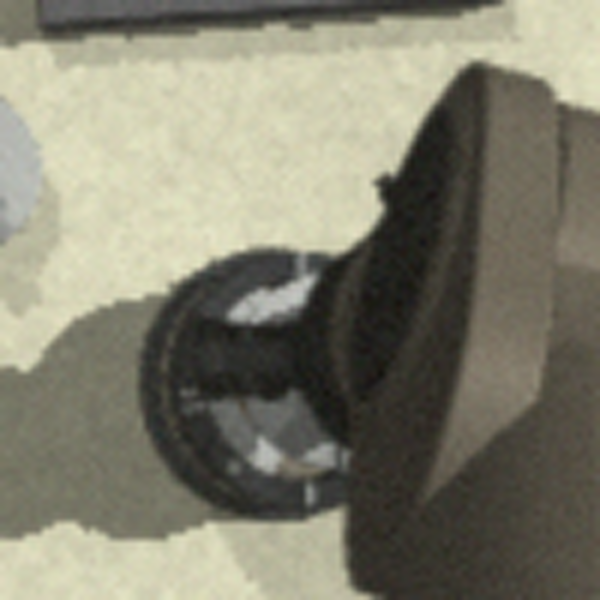

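The view from above is blocked by the arm. The side camera puts the cap within 1 mm of the lamp axis, inside the clearance, so I'll lower it with a small correction and watch the force.

```bash
python3 -m jog '[[0,-0.08,0.5,0],[0,-0.08,1.5,0],[0,-0.08,2.5,0],[0,-0.08,3.5,0],[0,-0.08,4.3,0],[0,-0.08,4.8,0],[0,-0.08,5,0],[0,-0.08,5,0],[0,-0.08,5,0]]'
python3 -m jog '[[0,0,0.1,0],[0,0,0.2,0],[0,0,0.3,0],[0,0,0.4,0],[0,0,0.5,0],[0,0,0.6,0],[0,0,0.7,0],[0,0,0.8,0],[0,0,0.9,0],[0,0,0.9,0]]'
python3 -c "
from h import *
want([.529,-.1315,.091],91.3)"
```

```text
t: 6.17
eef_pos: [0.5298, -0.1323, 0.1124]
tool_rot: [0.0, -0.012, 1.0, -0.0]
contact_force: [-0.6, 0.7, -2.4]
gripper_width: 0.17
grasp_force: 78.2
t: 7.0
eef_pos: [0.5295, -0.1322, 0.1031]
tool_rot: [-0.0, -0.012, 1.0, 0.0]
contact_force: [-1.0, 0.6, -2.3]
gripper_width: 0.173
grasp_force: 78.2
eef [ 0.5295 -0.1322  0.1031] tilt [-0.  0. -1.] yaw_y 91.3 shift cm [0.05 0.07 1.21] spin rad 0.0 q7 1.9 t 7.0 F [-1.   0.6 -2.3] T [-0.05 -0.02  0.  ]
```

The lugs are in the gaps with no contact. Continuing down slowly.

```bash
python3 -m jog '[[0,0,0.1,0],[0,0,0.2,0],[0,0,0.3,0],[0,0,0.4,0],[0,0,0.5,0],[0,0,0.6,0],[0,0,0.7,0],[0,0,0.8,0],[0,0,0.9,0],[0,0,0.95,0],[0,0,0.95,0]]'
python3 -m jog '[[0,0,0.05,0],[0,0,0.1,0],[0,0,0.15,0],[0,0,0.2,0],[0,0,0.2,0]]'
python3 -c "
from h import *
want([.529,-.1315,.091],91.3)"
```

```text
t: 7.92
eef_pos: [0.5291, -0.132, 0.0935]
tool_rot: [-0.001, -0.012, 1.0, 0.0]
contact_force: [-4.3, 1.6, -1.8]
gripper_width: 0.17
grasp_force: 78.3
t: 8.33
eef_pos: [0.5291, -0.132, 0.0916]
tool_rot: [-0.001, -0.012, 1.0, 0.0]
contact_force: [-5.2, 1.4, 0.1]
gripper_width: 0.17
grasp_force: 78.5
eef [ 0.5291 -0.132   0.0916] tilt [-0.001  0.    -1.   ] yaw_y 91.3 shift cm [0.01 0.05 0.06] spin rad 0.001 q7 1.91 t 8.3333 F [-5.2  1.4  0.1] T [ 0.42  1.15 -0.01]
```

```bash
python3 -m jog '[[0.06,0,0,0],[0.06,0,0,0],[0.06,0,0.05,0],[0.06,0,0.1,0],[0.06,0,0.1,0]]'
python3 -m jog '[[0,0,0.03,0],[0,0,0.06,0],[0,0,0.06,0]]'
python3 -c "
from h import *
want([.529,-.1315,.091],91.3)"
```

```text
t: 8.75
eef_pos: [0.529, -0.1321, 0.091]
tool_rot: [-0.0, -0.012, 1.0, 0.0]
contact_force: [-5.1, 1.5, 0.9]
gripper_width: 0.176
grasp_force: 78.7
t: 9.0
eef_pos: [0.529, -0.1321, 0.0909]
tool_rot: [-0.0, -0.012, 1.0, 0.0]
contact_force: [-7.2, 2.6, 6.7]
gripper_width: 0.17
grasp_force: 79.8
eef [ 0.529  -0.1321  0.0909] tilt [-0.     0.001 -1.   ] yaw_y 91.3 shift cm [-0.    0.06 -0.01] spin rad 0.0 q7 1.91 t 9.0 F [-7.2  2.6  6.7] T [ 0.62  1.49 -0.05]
```

```bash
python3 -m jog '[[0.05,0.02,-0.03,0],[0.1,0.05,-0.03,0],[0.1,0.05,-0.03,0]]'
python3 -m jog '[[0,0,0.05,0],[0,0,0.1,0],[0,0,0.1,0],[0,0,0.1,0]]'
python3 -c "
from h import *
want([.529,-.1315,.091],91.3)"
```

```text
t: 9.25
eef_pos: [0.5288, -0.132, 0.0909]
tool_rot: [0.001, -0.012, 1.0, -0.0]
contact_force: [-2.8, 1.4, 2.1]
gripper_width: 0.172
grasp_force: 78.9
t: 9.58
eef_pos: [0.5288, -0.132, 0.0909]
tool_rot: [0.001, -0.011, 1.0, 0.0]
contact_force: [-6.7, 2.3, 13.1]
gripper_width: 0.168
grasp_force: 80.7
eef [ 0.5288 -0.132   0.0909] tilt [ 0.002  0.    -1.   ] yaw_y 91.3 shift cm [-0.02  0.05 -0.01] spin rad 0.0 q7 1.91 t 9.5833 F [-6.7  2.3 13.1] T [0.43 1.45 0.02]
```

The cap is fully home: TCP z holds at 0.0909 with rising push, which puts the underside at exactly 58 mm. I'll ease the press and turn clockwise (+spin) towards 40°.

```bash
python3 -m jog '[[0.05,0,-0.07,0],[0.05,0,-0.07,0.04],[0.05,0,-0.07,0.09],[0.05,0,-0.07,0.14],[0.05,0,-0.07,0.19],[0.05,0,-0.07,0.24],[0.05,0,-0.07,0.29],[0.05,0,-0.07,0.34],[0.05,0,-0.07,0.38],[0.05,0,-0.07,0.4],[0.05,0,-0.07,0.4]]'
python3 -c "
from h import *
want([.529,-.1315,.091],51.3)"
```

```text
t: 10.5
eef_pos: [0.5292, -0.1317, 0.0909]
tool_rot: [0.002, 0.187, 0.982, 0.0]
contact_force: [0.2, 2.8, 4.3]
gripper_width: 0.169
grasp_force: 79.3
eef [ 0.5292 -0.1317  0.0909] tilt [ 0.003 -0.    -1.   ] yaw_y 68.4 shift cm [ 0.03  0.01 -0.01] spin rad 0.299 q7 1.58 t 10.5 F [0.2 2.8 4.3] T [0.39 0.1  0.05]
```

```bash
python3 -m jog '[[0,0,0,0.04],[0,0,0,0.08],[0,0,0,0.12],[0,0,0,0.16],[0,0,0,0.2],[0,0,0,0.24],[0,0,0,0.27],[0,0,0,0.29],[0,0,0,0.3],[0,0,0,0.3],[0,0,0,0.3]]'
python3 - <<'E'
from h import *
want([.529,-.1315,.091],51.3)
c=cam('top');save(np.clip(c['pixels']*1.8,0,255).astype(np.uint8)[195:275,335:425],'pics/t4.png',6.5)
c=cam('side');save(c['pixels'][190:290,230:350],'pics/s4.png',6)
E
```

```text
t: 11.42
eef_pos: [0.5289, -0.1322, 0.0909]
tool_rot: [0.001, 0.331, 0.944, 0.0]
contact_force: [0.6, 0.8, 5.4]
gripper_width: 0.173
grasp_force: 79.4
eef [ 0.5289 -0.1322  0.0909] tilt [ 0.003 -0.001 -1.   ] yaw_y 51.3 shift cm [ 0.03  0.06 -0.01] spin rad -0.0 q7 1.34 t 11.4167 F [0.6 0.8 5.4] T [0.2  0.16 0.17]
```

View pics/s4.png

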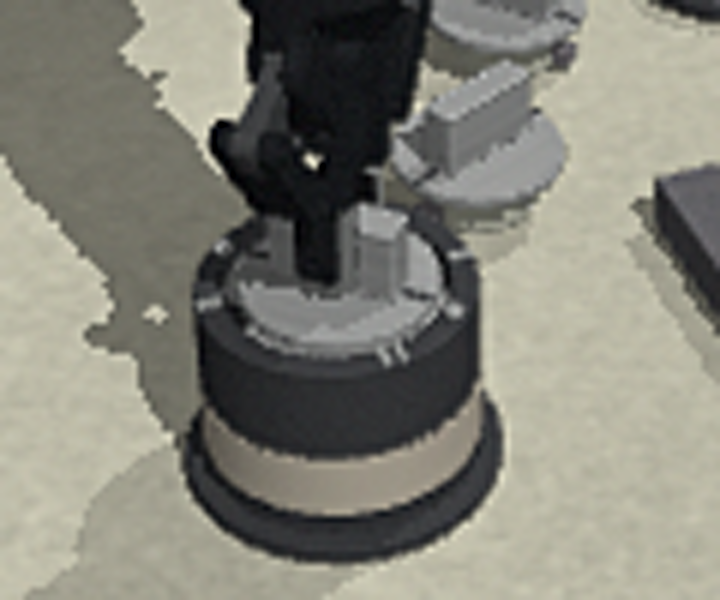

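View pics/t4.png

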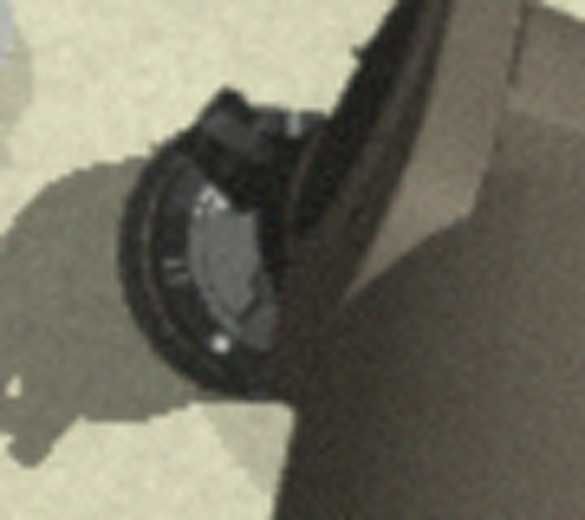

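The side view shows the cap seated with its flange line at (420,294), pointing at the halfway dot at (454,311). The far dot is at (222,245). A quick numerical check of the line angle against the dots:

Run:
```python
from h import *
c=load('side')
g=lambda a,b,z:plane(c,230+(a+.5)/6-.5,190+(b+.5)/6-.5,z)
d1,d2=g(454,311,.083),g(222,245,.083); m=(d1+d2)/2; v=d1-d2
print(m,np.hypot(*v)/2,np.degrees(np.arctan2(v[1],v[0])))
l=g(420,294,.086)-m; print('line',np.hypot(*l),np.degrees(np.arctan2(l[1],l[0])))
want([.529,-.1315,.091],51.3)
```

```text
[ 0.52790454 -0.13058453] 0.04695373793656191 -39.917540833449316
line 0.03345402465274797 -39.224889420025846
eef [ 0.5289 -0.1322  0.0909] tilt [ 0.003 -0.001 -1.   ] yaw_y 51.3 shift cm [ 0.04  0.06 -0.01] spin rad -0.0 q7 1.34 t 11.5167 F [0.3 0.9 4.5] T [0.2  0.17 0.1 ]
```

The bar is within 1° of the dots. I'll hold briefly to confirm it's steady, then hand in.

```bash
python3 -m jog '[[0,0,0,0],[0,0,0,0],[0,0,0,0],[0,0,0,0],[0,0,0,0],[0,0,0,0],[0,0,0,0],[0,0,0,0]]'
python3 -c "
from h import *
want([.529,-.1315,.091],51.3)
print(bot.hand_in())"
```

```text
t: 12.18
eef_pos: [0.5289, -0.1322, 0.0909]
tool_rot: [0.001, 0.331, 0.944, 0.0]
contact_force: [-0.5, 0.5, 5.6]
gripper_width: 0.174
grasp_force: 79.4
eef [ 0.5289 -0.1322  0.0909] tilt [ 0.003 -0.001 -1.   ] yaw_y 51.3 shift cm [ 0.04  0.06 -0.01] spin rad -0.0 q7 1.34 t 12.1833 F [-0.5  0.5  5.6] T [0.2  0.12 0.12]
the job is handed in; nothing more can be done
None
```

The cap is seated fully home, turned clockwise to within about 1° of the halfway dot and short of the lock click, and still held steady in the gripper; I handed the job in at 12.2 s.

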